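# Stir the cleaning beads and dump the grit

## Task

Take the stirring rod from its wooden block and stir the beads in the steel bowl with it, thoroughly enough that every bead is shifted well off its place and the bunched orange beads end up with at least two of them right across the bowl from each other (7 cm or more between centres). Stand the rod back upright in its block, collar down on the wood, then pull the red knob of the sprung slide all the way out to its stop, hold it there a moment, and let it go home. Keep every bead in the bowl, don't touch the beads with the gripper, and leave the jar, the tape measure and the screwdriver alone.

Things in the scene. Friction and masses are not known exactly. Their poses are not given: they have to be found in the camera images.
- grit_box: Blue metal grit box fixed to the bench, 200 x 200 mm, top at 40 mm. Origin at the centre of its underside; the flat steel dump slide comes out of its -y side. Fixed, but stands elsewhere and turned (up to 0.35 rad) each time
- slide (a joint): Travel of the sprung dump slide in m: 0 = home, 0.045 = fully out at its stop, along the grit box's -y axis. A spring (about 2 N at home, 6.5 N at the stop) draws it home when released
- slide_knob (a point): Centre of the top of the red upright pull knob on the slide: 82 mm above the bench, 165 mm from the grit box centre along its -y when home. Post 18 mm diameter from 22 to 72 mm above the bench, cap 23 mm diameter from 72 to 82 mm; 56 mm free between the post and the box side
- bowl: Open round steel sieve bowl fixed on the middle of the grit box. Origin at the centre of its underside (40 mm above the bench); inner floor flat, 5 mm above the origin, inner radius 62 mm at the floor, flaring straight to 94 mm at the rim (98 mm outside); rim 50 mm above the origin. Its yaw is arbitrary and has no meaning
- orange1: Orange barrel-shaped chunky ceramic bead standing in the bowl: 24 mm diameter at the waist, 16 mm flat ends, 16 mm high, smooth glazed, 12 g, origin at its centre. The three orange ones start bunched together at one side
- orange2: Orange barrel-shaped chunky ceramic bead standing in the bowl: 24 mm diameter at the waist, 16 mm flat ends, 16 mm high, smooth glazed, 12 g, origin at its centre. The three orange ones start bunched together at one side
- orange3: Orange barrel-shaped chunky ceramic bead standing in the bowl: 24 mm diameter at the waist, 16 mm flat ends, 16 mm high, smooth glazed, 12 g, origin at its centre. The three orange ones start bunched together at one side
- blue1: Blue barrel-shaped chunky ceramic bead standing in the bowl: 24 mm diameter at the waist, 16 mm flat ends, 16 mm high, smooth glazed, 12 g, origin at its centre
- blue2: Blue barrel-shaped chunky ceramic bead standing in the bowl: 24 mm diameter at the waist, 16 mm flat ends, 16 mm high, smooth glazed, 12 g, origin at its centre
- blue3: Blue barrel-shaped chunky ceramic bead standing in the bowl: 24 mm diameter at the waist, 16 mm flat ends, 16 mm high, smooth glazed, 12 g, origin at its centre
- blue4: Blue barrel-shaped chunky ceramic bead standing in the bowl: 24 mm diameter at the waist, 16 mm flat ends, 16 mm high, smooth glazed, 12 g, origin at its centre
- blue5: Blue barrel-shaped chunky ceramic bead standing in the bowl: 24 mm diameter at the waist, 16 mm flat ends, 16 mm high, smooth glazed, 12 g, origin at its centre
- stirrer: Stirring rod, standing upright in the block at the start. Origin at the rod's lower tip, z along the rod to the handle. Pale wooden rod 14 mm diameter from 0 to 70 mm, black collar 40 mm diameter from 70 to 75 mm, green round handle 20 mm diameter from 75 to 170 mm. 40 to 85 g. Its yaw has no meaning
- block: Pale wooden block fixed to the bench, 80 x 80 x 80 mm, origin at the centre of its underside, with a hole of 22 mm diameter (its mouth chamfered 6 mm wide), 76 mm deep, down the middle of its top. The stirrer's collar rests on the block's top, its tip then 10 mm above the bench
- jar: Bystander: glass jar with a yellow cap, 60 mm diameter, 70 mm high, origin under its centre
- tape: Bystander: yellow tape measure, 60 x 35 x 60 mm, origin under its centre
- screwdriver: Bystander: blue-handled screwdriver lying down, 200 mm long, origin under its middle
Things that resemble listed ones, but are neither listed nor needed, are in the scene too. Leave any pink look-alike of the stirrer alone. Of the things shaped like the block, the wooden one is meant.

How it is judged (in metres and radians):
On the way, in this order (a step that is already met when the one before it is completed fails the run):
1. the rod's tip is down among the beads in the bowl (within 12 mm of the bowl's inner floor) (z of stirrer in the frame of bowl below 0.017 m and horizontal distance between stirrer and bowl below 0.065 m), for 0.2 s.
2. with the rod still in the bowl, at least seven of the eight beads lie over 10 mm from where they started, and two orange beads are over 66 mm apart (all of step 1 and (distance of each of orange2, orange3, blue1, blue2, blue3, blue4, blue5 from where it was at the start of the episode above 0.01 m or distance of each of orange1, orange3, blue1, blue2, blue3, blue4, blue5 from where it was at the start of the episode above 0.01 m or distance of each of orange1, orange2, blue1, blue2, blue3, blue4, blue5 from where it was at the start of the episode above 0.01 m or distance of each of orange1, orange2, orange3, blue2, blue3, blue4, blue5 from where it was at the start of the episode above 0.01 m or distance of each of orange1, orange2, orange3, blue1, blue3, blue4, blue5 from where it was at the start of the episode above 0.01 m or distance of each of orange1, orange2, orange3, blue1, blue2, blue4, blue5 from where it was at the start of the episode above 0.01 m or distance of each of orange1, orange2, orange3, blue1, blue2, blue3, blue5 from where it was at the start of the episode above 0.01 m or distance of each of orange1, orange2, orange3, blue1, blue2, blue3, blue4 from where it was at the start of the episode above 0.01 m) and (horizontal distance between orange1 and orange2 above 0.066 m or horizontal distance between any of orange2, orange1 and orange3 above 0.066 m)), for 0.2 s.
3. the rod stands in its block again, collar down (within 6 mm), upright within 0.13 rad (z of stirrer in the frame of block below 0.016 m and horizontal distance between stirrer and block below 0.012 m and angle between stirrer's own z axis and vertical below 0.13 rad), for 0.2 s.
4. the slide is held out at its stop (over 42 mm) (value of joint slide above 0.042 m), for 0.2 s.
At the end, for the whole second after the job is handed in: The rod stands at rest in its block (tip within 12 mm of the hole's axis, collar within 6 mm of the wood, upright within 0.13 rad), the slide is home within 4 mm, all eight beads lie in the bowl, and two orange beads are over 66 mm apart (all of step 3 and linear speed of stirrer below 0.02 m/s and value of joint slide below 0.004 m and (horizontal distance between orange1 and orange2 above 0.066 m or horizontal distance between any of orange2, orange1 and orange3 above 0.066 m) and horizontal distance between each of orange1, orange2, orange3, blue1, blue2, blue3, blue4, blue5 and bowl below 0.085 m and z of each of orange1, orange2, orange3, blue1, blue2, blue3, blue4, blue5 in the frame of bowl below 0.045 m); the robot touches nothing.
It fails at once if a bead leaves the bowl (horizontal distance between any of orange1, orange2, orange3, blue1, blue2, blue3, blue4, blue5 and bowl above 0.105 m).
It fails at once if the fingers touch a bead (contact force between the fingers and orange1 above 0.5 N or contact force between the fingers and orange2 above 0.5 N or contact force between the fingers and orange3 above 0.5 N or contact force between the fingers and blue1 above 0.5 N or contact force between the fingers and blue2 above 0.5 N or contact force between the fingers and blue3 above 0.5 N or contact force between the fingers and blue4 above 0.5 N or contact force between the fingers and blue5 above 0.5 N).
It fails at once if a bystander is moved over 30 mm (distance of any of jar, tape, screwdriver from where it was at the start of the episode above 0.03 m).
It also fails if it takes over 72 s, if anything falls off the work surface, if the arm or the gripper's body presses on something with over 40 N, if the wrist force passes 120 N, or if a joint passes its speed limit or range.

## Robot

A 6-joint arm with a two-finger parallel gripper is mounted at the origin on the work surface. World frame = base frame: x ahead of the robot, y to its left, z up, the work surface at z = 0. Lengths are in mm, angles in rad, forces in N, time in s.
With the tool pointing down it reaches from about 350 to 875 mm from the base axis. Payload 4.2 kg.
Tool frame: the origin (TCP) lies midway between the tips of the shut fingers; the grasp point (between the pads) lies 19 mm behind it; z points along the fingers, y is the line along which they close (so a half turn about z gives the same grasp; the last joint's range is limited). The gripper opens to 85 mm and grips with 20 to 120 N. Pads are 22 mm wide; open, the fingers measure 114 mm over their backs; the gripper's body (76 mm by 85 mm) begins 54 mm behind the grasp point. The pads swing forward as they close: fully open they stand 13 mm farther back than shut.
Start: joints at [1.586, 0.385, 0.008, 0, -1.194, -0.259], TCP at [150.838, 606.504, 231.312] pointing down, gripper open.
Joint ranges: [-3.14, 3.14], [-1.21, 2.06], [-1.07, 1.41], [-3.16, 2.05], [-2.99, -0.16], [-3.1, 3.1]. Speed limits (rad/s): [2.79, 2.79, 3.14, 3.14, 3.14, 3.14].

## Interface

Orientations are given as a unit quaternion [x, y, z, w].
In Python, from bench import read_state, get_image, job_done gives the robot as it stands.
- The arm moves only by the shell command python3 -m jog 'ROWS'. ROWS is JSON, a list of rows, each a list of 3 entries, a list of its own where there are three numbers: the shift along the world's x, y, z scaled (see below), then the turn, a rotation vector about the world's x, y, z scaled (see below), then the gripper's target within -1 to 1 (shut at 1, half-way at 0, fully open at -1). In form: [[[x, y, z], [wx, wy, wz], claw], ...]. A call has 1 to 20 rows; each row is the pose to reach, as a shift and turn from the pose commanded when the call began; what a row does not reach only later rows make up. The controller multiplies each number of a shift by 10 cm and each number of a turn by 120 degrees. A row lasts 1/10 s, in which the tool goes at most 50 mm and 8.59 degrees, less where a joint would pass 70% of its speed; a pose out of reach is approached as far as the arm can. A call with a number of a shift or a turn outside -1 to 1 is refused whole. A call with a gripper value outside its range is refused whole. The fingers move at their own pace and stop on an object; the grip force is fixed at half the most. Time passes only in rows, so rows that repeat a pose let the fingers close. It gives the time, the measured TCP pose, the force, the opening and the grip force at its end, in the units of the state.
- read_state(): the state, without advancing time (a new reading comes with each control period).
- get_image(name): name is "side" or "top" or "wrist"; returns a dict with "frame" (384x512x3 uint8, red, green, blue), "range_z" (384x512 float32, mm along the optical axis (not along the pixel's ray), 0 where there is no reading), "fx", "fy", "cx", "cy" (pixels), "R" (3x3) and "t" (3): a world point X has camera coordinates R X + t. Camera axes: x right, y down, z forward; pixel columns grow to the right and rows downward; lengths in mm; the calibration is good to about 2 mm. A picture is of the moment at which its call begins.
- job_done(): hands the job in; it is judged then, once.
The state is a dict: "clock": time; "joints": joint angles; "joint_vel": joint speeds; "joint_efforts": joint torques, N m; "position": TCP position; "ee_rot": TCP orientation; "contact_force": force on the tool from outside, world axes, zero at the start; "wrist_torque": the same for the moment, N m; "gripper_width": finger opening in mm; "grasp_force": force on a finger pad.
Only numpy, scipy, OpenCV 4.12 (cv2) and the standard library are available. Lean on these libraries where they do the work, as an engineer would, in place of code of your own. Each camera call takes 0.05 s, during which the arm holds its last target. There are 200 camera calls.

## Working session

There is one attempt and no reset: what is moved stays moved. The work goes in short steps, Python scripts to look and compute and a shell command to move; the robot and the scene stay as the last step left them, time stands still between calls to the robot, and variables do not carry over. Pictures are saved under pics/ and viewed, at most 11 in all, crops included, and the job is handed in when it is done.

```bash
mkdir -p pics; cat > h.py <<'E'
import numpy as np,cv2
from bench import *
def snap(n,f):
    d=get_image(n); np.savez('/tmp/%s.npz'%n,**d)
    cv2.imwrite('pics/'+f,d['frame'][:,:,::-1]); return d
def load(n): return np.load('/tmp/%s.npz'%n)
def px(d,u,v,z=None):
    "world point of pixel: by range, or on plane z"
    R,t=d['R'],d['t']; r=np.array([(u-d['cx'])/d['fx'],(v-d['cy'])/d['fy'],1.])
    if z is None:
        p=d['range_z'][int(round(v)),int(round(u))]; return R.T@(r*p-t)
    o=-R.T@t; w=R.T@r; return o+w*(z-o[2])/w[2]
E
python3 - <<'E'
from h import *
a=snap('top','top0.png')['frame'];b=snap('side','side0.png')['frame']
s=read_state();print(s)
cv2.imwrite('pics/both0.png',cv2.resize(np.hstack([a,b])[:,:,::-1],(800,300)))
E
```

```text
{'clock': 0.1, 'joints': array([ 1.58559562e+00,  3.85449836e-01,  6.73677797e-03, -4.29002219e-04,
       -1.19400393e+00, -2.58622665e-01]), 'joint_vel': array([ 0.00011978, -0.00035061,  0.00400872,  0.00208856, -0.00046086,
        0.00113607]), 'joint_efforts': array([-8.93215001e-04, -3.93321884e+01,  1.88928992e+01,  4.19800177e+00,
       -2.59951696e-03,  8.51341984e-07]), 'position': array([150.72968626, 606.00046637, 230.33980768]), 'ee_rot': array([ 9.92567868e-01, -1.21688395e-01, -6.66381910e-05,  9.78544569e-04]), 'contact_force': array([-0.41034559,  0.68570951, -0.31162736]), 'wrist_torque': array([ 0.00715755, -0.02343341,  0.01911799]), 'grasp_force': 0.0, 'gripper_width': 85.18327798145405}
```

View pics/top0.png

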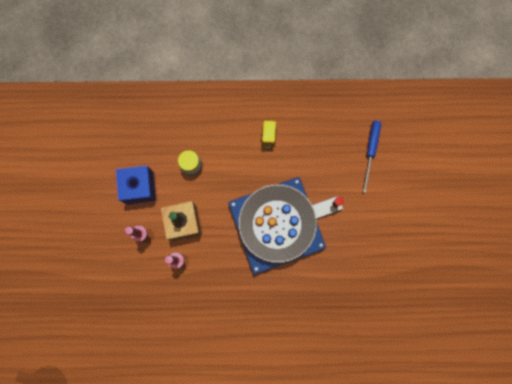

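View pics/side0.png

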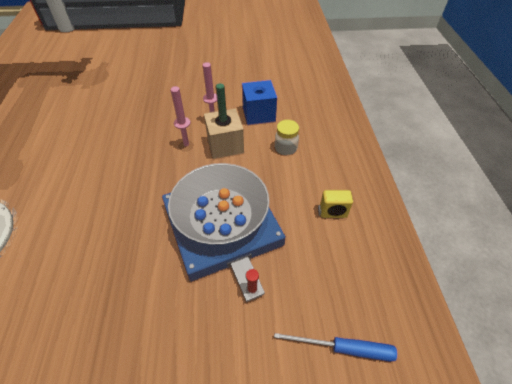

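The top view shows the wooden block at about (181,221) with the green handle end at (174,217). The bowl is at (278,224) and the red knob at (338,201). The oranges are at (268,210), (260,221) and (272,222). Two pink look-alikes stand near the block, at (130,232) and (172,261). The side view agrees.

```bash
python3 - <<'E'
from h import *
np.set_printoptions(precision=1,suppress=True)
d=load('top');f=d['frame'];hsv=cv2.cvtColor(f,cv2.COLOR_RGB2HSV)
print('campos',-d['R'].T@d['t'],d['R'],d['fx'])
for n,u,v in [('handle',174,217),('knob',338,201),('blk',190,232),('jar',188,161),('tape',269,132),('pink1',128,231),('pink2',170,261),('shadow',45,375),('blublk',145,190)]: print(n,px(d,u,v))
def pts(mask):
    v,u=np.nonzero(mask); return np.array([px(d,a,b) for a,b in zip(u,v)])
U,V=np.meshgrid(range(512),range(384))
P=np.array([[px(d,u,v) for u in range(512)] for v in range(384)]); np.save('/tmp/P.npy',P)
# block top
m=(abs(P[...,2]-80)<6)&(abs(U-181)<25)&(abs(V-221)<25)
def rect(m):
    q=P[m][:,:2].astype(np.float32); return cv2.minAreaRect(q)
print('block',rect(m))
m=(hsv[...,0]>100)&(hsv[...,0]<125)&(hsv[...,1]>130)&(abs(P[...,2]-40)<8)&(abs(U-277)<55)&(abs(V-224)<55)
print('box',rect(m),P[m][:,2].mean())
m=(P[...,2]>84)&(P[...,2]<96)&(abs(U-277)<45)&(abs(V-224)<45)
print('rim',cv2.minEnclosingCircle(P[m][:,:2].astype(np.float32)),cv2.fitEllipse(cv2.convexHull(P[m][:,:2].astype(np.float32))))
m=((hsv[...,0]<6)|(hsv[...,0]>172))&(hsv[...,1]>170)&(abs(U-338)<10)&(abs(V-202)<10)&(P[...,2]>76)
print('knob',rect(m),P[m].mean(0),m.sum())
m=(P[...,2]>150)&(abs(U-175)<14)&(abs(V-218)<14)&(hsv[...,0]>40)&(hsv[...,0]<95)
print('handle',P[m].mean(0),m.sum(),P[m][:,2].max())
for nm,lo,hi in (('O',8,22),('B',100,125)):
    m=((hsv[...,0]>=lo)&(hsv[...,0]<=hi)&(hsv[...,1]>120)&(np.hypot(U-277,V-224)<30)).astype(np.uint8)
    n,l,s,c=cv2.connectedComponentsWithStats(m)
    for i in range(1,n):
        if s[i,4]>15: print(nm,c[i],s[i,4],px(d,*c[i],z=58))
E
```

```text
campos [ 424.9   49.6 1307.7] [[-0.  -1.   0. ]
 [-1.   0.  -0.2]
 [ 0.2 -0.  -1. ]] 491.9051944590455
handle [547.8 238.7 178.1]
knob [ 595.4 -157.8   78.3]
blk [520.4 214.5  81.3]
jar [703.7 223.1  70.5]
tape [782.4  13.6  58.1]
pink1 [517.  345.1 172. ]
pink2 [447.5 247.5 169.9]
shadow [166.6 590.2  -2.5]
blublk [627.8 329.6  79. ]
block ((551.5819091796875, 242.561767578125), (80.5499267578125, 80.6424331665039), 11.441957473754883)
box ((540.3404541015625, -2.583770751953125), (193.21173095703125, 191.83837890625), 19.5318603515625) 40.245743261041845
rim ((541.4285278320312, -2.784330129623413), 97.55909729003906) ((541.4039916992188, -2.992161989212036), (193.15396118164062, 193.42807006835938), 51.35011672973633)
knob ((596.1821899414062, -158.17385864257812), (17.427791595458984, 18.328744888305664), 5.0318379402160645) [ 595.6 -158.7   82.5] 49
handle [550.6 240.6 179.3] 42 184.10971017478317
O [267.2 210. ] 46 [576.7  20.9  58. ]
O [259.1 220.8] 48 [549.2  41.9  58. ]
O [271.7 221.5] 51 [546.9   9.8  58. ]
B [286.  208.5] 38 [580.  -27.3  58. ]
B [293.7 220. ] 40 [550.4 -46.3  58. ]
B [292.1 232.6] 40 [518.1 -41.7  58. ]
B [266.2 238.2] 38 [504.7  24.3  58. ]
B [279.1 239.8] 40 [500.3  -8.3  58. ]
```

```bash
for i in 1 2 3; do python3 -m jog '[[[0.5,-0.45,0],[0,0,0],-1],[[1,-0.9,0],[0,0,0],-1],[[1,-0.9,0],[0,0,0],-1]]' | tail -c 300; done; python3 -m jog '[[[0.5,-0.5,0],[0,0,0],-1],[[1,-0.95,0],[0,0,0],-1],[[1,-0.95,0],[0,0,0],-1],[[1,-0.95,0],[0,0,0],-1],[[1,-0.95,0],[0,0,0],-1]]'
python3 - <<'E'
from h import *
d=snap('wrist','w1.png'); a=d['frame']; b=snap('side','s1.png')['frame']
cv2.imwrite('pics/b1.png',cv2.resize(np.hstack([a,b])[:,:,::-1],(800,300)))
print(read_state()['position'])
for z in(180,80): 
    q=d['R']@np.array([551,241.5,z])+d['t'];print(z,q[:2]/q[2]*d['fx']+[d['cx'],d['cy']])
E
```

```text
clock: 0.4
position: [252.0, 514.3, 230.8]
ee_rot: [0.993, -0.122, -0.0, 0.001]
contact_force: [0.7, 0.2, 0.0]
gripper_width: 85.3
grasp_force: 0.0
clock: 0.7
position: [352.2, 424.1, 231.0]
ee_rot: [0.992, -0.122, -0.0, 0.0]
contact_force: [-0.0, 0.2, -0.4]
gripper_width: 85.8
grasp_force: 0.0
clock: 1.0
position: [452.2, 334.2, 230.9]
ee_rot: [0.992, -0.122, -0.0, 0.0]
contact_force: [0.3, -0.3, -0.4]
gripper_width: 85.3
grasp_force: 0.0
clock: 1.5
position: [550.9, 240.6, 230.4]
ee_rot: [0.992, -0.123, -0.001, 0.0]
contact_force: [-0.2, -0.4, 0.3]
gripper_width: 85.3
grasp_force: 0.0
[550.18759191 241.90199147 230.99866208]
180 [255.25744315 207.12697107]
80 [255.21681846 175.02691333]
```

View pics/b1.png

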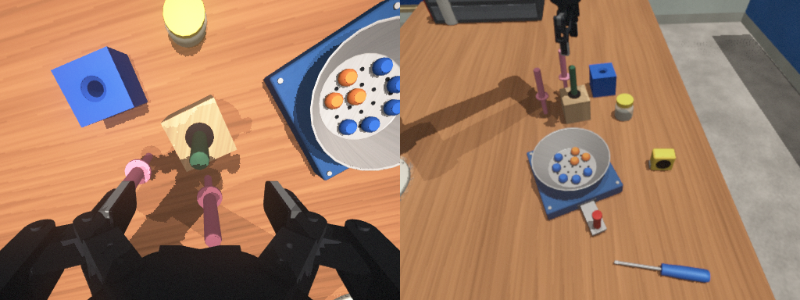

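The handle end shows at about (200,158) in the wrist half of the picture, close to the prediction. The fingers straddle it and both pinks are clear. I'll descend and grip.

```bash
python3 -m jog '[[[0,0,-0.3],[0,0,0],-1],[[0,0,-0.6],[0,0,0],-1],[[0,0,-0.8],[0,0,0],-1],[[0,0,-0.8],[0,0,0],-1]]'|tail -c 300;  python3 -m jog '[[[0,0,-0.1],[0,0,0],-1],[[0,0,-0.23],[0,0,0],-1],[[0,0,-0.23],[0,0,0],-1],[[0,0,-0.23],[0,0,0],0],[[0,0,-0.23],[0,0,0],1],[[0,0,-0.23],[0,0,0],1],[[0,0,-0.23],[0,0,0],1],[[0,0,-0.23],[0,0,0],1],[[0,0,-0.23],[0,0,0],1],[[0,0,-0.23],[0,0,0],1],[[0,0,-0.23],[0,0,0],1]]'
```

```text
clock: 2.0
position: [548.1, 241.6, 148.2]
ee_rot: [0.993, -0.121, -0.003, 0.002]
contact_force: [0.2, -0.5, 0.0]
gripper_width: 85.8
grasp_force: 0.0
clock: 3.1
position: [551.1, 241.5, 128.8]
ee_rot: [0.993, -0.122, 0.0, -0.0]
contact_force: [-0.4, -0.3, 4.1]
gripper_width: 18.7
grasp_force: 58.5
```

```bash
python3 -m jog '[[[0,0,0.25],[0,0,0],1],[[0,0,0.5],[0,0,0],1],[[0,0,0.75],[0,0,0],1],[[0,0,1],[0,0,0],1],[[0,0,1],[0,0,0],1]]'
for i in 1 2; do python3 -m jog '[[[0,-0.3,0],[0,0,0],1],[[0,-0.6,0],[0,0,0],1],[[0,-0.8,0],[0,0,0],1],[[0,-1,0],[0,0,0],1]]' | grep pos; done; python3 -m jog '[[[-0.1,-0.3,0],[0,0,0],1],[[-0.18,-0.575,0],[0,0,0],1],[[-0.18,-0.575,0],[0,0,0],1],[[-0.18,-0.575,0],[0,0,0],1]]'
python3 - <<'E'
from h import *
d=snap('wrist','w2.png'); a=d['frame']; b=snap('top','t2.png')['frame'];c=snap('side','s2.png')['frame']
cv2.imwrite('pics/b2.png',np.hstack([a[:,50:450],b[120:312,160:360].repeat(2,0).repeat(2,1)])[:,:,::-1])
E
```

```text
clock: 3.6
position: [552.5, 242.5, 232.0]
ee_rot: [0.993, -0.121, 0.003, -0.002]
contact_force: [0.8, -0.1, 0.3]
gripper_width: 18.3
grasp_force: 58.5
position: [550.1, 140.4, 226.9]
position: [550.1, 40.4, 226.9]
clock: 4.8
position: [532.4, -16.3, 227.5]
ee_rot: [0.992, -0.122, -0.001, -0.0]
contact_force: [0.8, 0.0, -0.1]
gripper_width: 18.5
grasp_force: 58.6
```

View pics/b2.png

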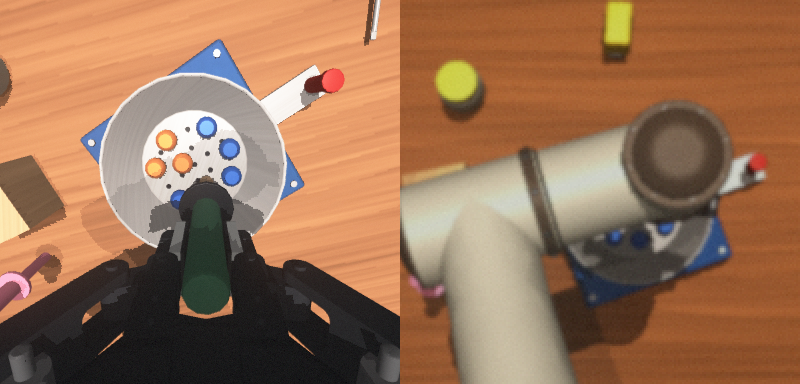

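The wrist half shows the tip over the beads and clear of the rim. The collar is at (205,195) and the oranges at (165,140), (155,167) and (182,162). The arm hides the bowl from the top camera. I'll descend into the free spot and sweep round.

```bash
python3 -m jog '[[[0,0,-0.2],[0,0,0],1],[[0,0,-0.4],[0,0,0],1],[[0,0,-0.52],[0,0,0],1],[[0,0,-0.57],[0,0,0],1],[[0,0,-0.6],[0,0,0],1],[[0,0,-0.6],[0,0,0],1],[[0,0,-0.6],[0,0,0],1],[[0,0,-0.6],[0,0,0],1]]'
python3 -m jog '[[[-0.1,-0.04,0],[0,0,0],1],[[-0.2,-0.08,0],[0,0,0],1],[[-0.27,-0.105,0],[0,0,0],1],[[-0.21,-0.17,0],[0,0,0],1],[[-0.14,-0.23,0],[0,0,0],1],[[-0.06,-0.265,0],[0,0,0],1],[[0.02,-0.29,0],[0,0,0],1],[[0.11,-0.29,0],[0,0,0],1],[[0.2,-0.27,0],[0,0,0],1],[[0.28,-0.24,0],[0,0,0],1],[[0.35,-0.19,0],[0,0,0],1],[[0.41,-0.13,0],[0,0,0],1],[[0.46,-0.05,0],[0,0,0],1],[[0.49,0.03,0],[0,0,0],1],[[0.5,0.115,0],[0,0,0],1],[[0.49,0.2,0],[0,0,0],1],[[0.47,0.29,0],[0,0,0],1],[[0.43,0.365,0],[0,0,0],1],[[0.43,0.365,0],[0,0,0],1]]'
cat >> h.py <<'E'
def bowl(f):
    "side+wrist crops of bowl, 800x400"
    o=[]
    for n in('side','wrist'):
        d=snap(n,f.replace('.png',n+'.png')); q=d['R']@np.array([541,-3,60.])+d['t']
        u,v=(q[:2]/q[2]*d['fx']+[d['cx'],d['cy']]).astype(int); r=65 if n=='side' else 120
        u0,v0=max(0,min(511-2*r,u-r)),max(0,min(383-2*r,v-r)); print(n,'crop0',u0,v0,'scale',400/(2*r),px(d,u,v,60))
        o.append(cv2.resize(d['frame'][v0:v0+2*r,u0:u0+2*r,::-1],(400,400),interpolation=cv2.INTER_CUBIC))
    cv2.imwrite('pics/'+f,np.hstack(o))
def beads(n='side'):
    d=load(n);hsv=cv2.cvtColor(d['frame'],cv2.COLOR_RGB2HSV)
    V,U=np.mgrid[:384,:512]; q=d['R']@np.array([541,-3,53.])+d['t']; c=q[:2]/q[2]*d['fx']+[d['cx'],d['cy']]; r=75/q[2]*d['fx']
    for nm,lo,hi in (('O',8,18),('B',100,125)):
        m=((hsv[...,0]>=lo)&(hsv[...,0]<=hi)&(hsv[...,1]>130)&(hsv[...,2]>80)&(np.hypot(U-c[0],V-c[1])<r)).astype(np.uint8)
        k,l,s,cc=cv2.connectedComponentsWithStats(m)
        for i in range(1,k):
            if s[i,4]>15: print(nm,cc[i].round(),s[i,4],(px(d,*cc[i],z=54)-[541,-3,0])[:2].round())
E
python3 - <<'E'
from h import *
bowl('b3.png');print(read_state()['position'])
for n in('side','wrist'): print(n);beads(n)
E
```

```text
clock: 5.75
position: [533.3, -15.9, 169.0]
ee_rot: [0.993, -0.122, 0.001, -0.0]
contact_force: [0.1, -0.1, -0.0]
gripper_width: 18.7
grasp_force: 58.6
clock: 7.65
position: [575.5, 21.6, 168.6]
ee_rot: [0.993, -0.121, 0.0, -0.0]
contact_force: [0.1, 0.2, -1.0]
gripper_width: 18.5
grasp_force: 58.6
side crop0 155 142 scale 3.076923076923077 [539.83433201  -1.25978021  60.        ]
wrist crop0 168 93 scale 1.6666666666666667 [541.40334815  -2.18831259  60.        ]
[575.82305316  20.79839322 168.57133615]
side
O [223. 198.] 259 [ 6. 29.]
B [241. 189.] 23 [44. 50.]
B [202. 201.] 63 [-38.  25.]
B [199. 213.] 77 [-43.  -7.]
B [246. 213.] 76 [ 50. -12.]
B [226. 233.] 81 [ 10. -56.]
wrist
O [284. 207.] 67 [5. 3.]
B [292. 157.] 467 [ 52. -15.]
B [345. 187.] 447 [ 12. -58.]
B [234. 184.] 269 [40. 45.]
B [308. 244.] 148 [-41. -12.]
```

View pics/b3.png

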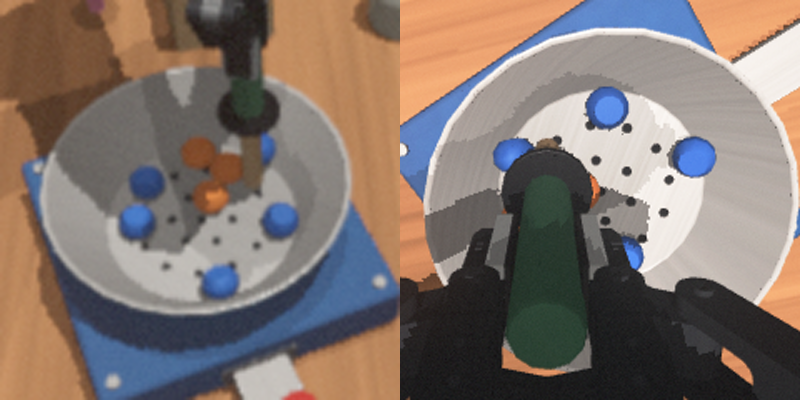

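The first sweep pushed three blue beads along. In the side half the oranges are at (198,152), (226,167) and (211,197), so about (-2,47), (17,33) and (7,7) mm from the bowl centre. The two blues at (147,183) and (137,220) haven't moved. Next I'll push the centre orange to the far side, then nudge those two blues.

```bash
python3 -m jog '[[[-0.07,0,0],[0,0,0],1],[[-0.13,-0.015,0],[0,0,0],1],[[-0.2,-0.085,0],[0,0,0],1],[[-0.27,-0.155,0],[0,0,0],1],[[-0.33,-0.225,0],[0,0,0],1],[[-0.4,-0.295,0],[0,0,0],1],[[-0.46,-0.365,0],[0,0,0],1],[[-0.53,-0.435,0],[0,0,0],1],[[-0.49,-0.335,0],[0,0,0],1],[[-0.57,-0.325,0],[0,0,0],1],[[-0.65,-0.315,0],[0,0,0],1],[[-0.73,-0.305,0],[0,0,0],1],[[-0.63,-0.265,0],[0,0,0],1],[[-0.67,-0.155,0],[0,0,0],1],[[-0.71,-0.075,0],[0,0,0],1],[[-0.74,0.005,0],[0,0,0],1],[[-0.6,-0.085,0],[0,0,0],1],[[-0.5,-0.135,0],[0,0,0],1],[[-0.5,-0.135,0],[0,0,0],1]]'
python3 - <<'E'
from h import *
bowl('b4.png');print(read_state()['position'])
for n in('side','wrist'): print(n);beads(n)
E
```

```text
clock: 9.65
position: [526.8, 7.0, 168.1]
ee_rot: [0.993, -0.122, 0.0, 0.0]
contact_force: [-0.3, -0.2, -1.2]
gripper_width: 18.4
grasp_force: 58.7
side crop0 155 142 scale 3.076923076923077 [539.83433201  -1.25978021  60.        ]
wrist crop0 142 48 scale 1.6666666666666667 [541.20090244  -2.25263946  60.        ]
[525.54314049   6.99634599 167.93034041]
side
O [223. 197.] 207 [ 5. 30.]
B [242. 196.] 77 [45. 32.]
B [204. 196.] 25 [-34.  38.]
B [194. 207.] 41 [-54.  10.]
B [246. 215.] 82 [ 50. -16.]
B [226. 233.] 82 [ 10. -57.]
wrist
O [233. 164.] 758 [ 9. 27.]
O [212. 187.] 464 [-8. 53.]
B [266. 101.] 157 [ 57. -16.]
B [217. 125.] 445 [48. 31.]
B [321. 139.] 485 [ 12. -58.]
B [224. 203.] 136 [-26.  45.]
```

View pics/b4.png

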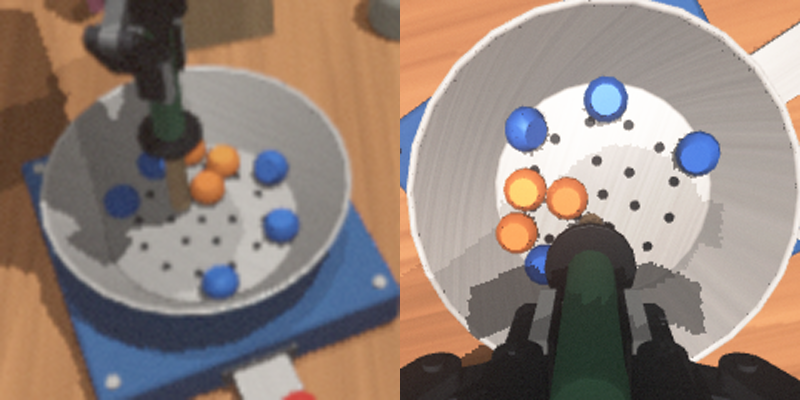

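The centre orange slipped round the rod and is now at side crop (206,187). The other two are at (195,150) and (221,160). Both remaining blues have moved. I'll fix the orange positions more exactly before the next push.

```bash
python3 - <<'E'
from h import *
d=load('wrist')
for n,u,v in [('O3',567,198),('C',525,190),('A',516,232),('B4',541,264)]:
    u,v=(u-400)/1.6667+142,v/1.6667+48; print(n,px(d,u,v,58)-[541,-3,0],px(d,u,v)[2])
d=load('side')
for n,u,v in [('O3',207,187),('C',222,160)]:
    print(n,px(d,u/3.077+155,v/3.077+142,54)-[541,-3,0])
E
```

```text
O3 [ 5.33240587 18.45289676 58.        ] 61.77093694740665
C [15.36534028 39.98518994 58.        ] 61.15358157163422
A [-6.80228467 51.76002838 58.        ] 61.383716567285006
B4 [-28.97269531  43.13498984  58.        ] 62.117006140687494
O3 [ 3.09998414 16.54789596 54.        ]
C [13.48438691 38.73672004 54.        ]
```

```bash
python3 -m jog '[[[-0.02,0.12,0],[0,0,0],1],[[0.05,0.23,0],[0,0,0],1],[[0.12,0.26,0],[0,0,0],1],[[0.17,0.26,0],[0,0,0],1],[[0.17,0.26,0],[0,0,0],1],[[0.175,0.21,0],[0,0,0],1],[[0.18,0.16,0],[0,0,0],1],[[0.185,0.11,0],[0,0,0],1],[[0.19,0.05,0],[0,0,0],1],[[0.195,-0.01,0],[0,0,0],1],[[0.2,-0.07,0],[0,0,0],1],[[0.2,-0.13,0],[0,0,0],1],[[0.205,-0.19,0],[0,0,0],1],[[0.21,-0.25,0],[0,0,0],1],[[0.215,-0.3,0],[0,0,0],1],[[0.17,-0.15,0],[0,0,0],1],[[0.17,-0.15,0],[0,0,0],1],[[0.17,-0.15,0],[0,0,0],1]]'
python3 - <<'E'
from h import *
bowl('b5.png');print(read_state()['position'])
for n in('side','wrist'): print(n);beads(n)
E
```

```text
clock: 11.55
position: [542.9, -8.0, 168.4]
ee_rot: [0.993, -0.121, 0.0, 0.0]
contact_force: [0.2, -0.0, -0.1]
gripper_width: 18.1
grasp_force: 58.7
side crop0 155 142 scale 3.076923076923077 [539.83433201  -1.25978021  60.        ]
wrist crop0 131 68 scale 1.6666666666666667 [541.89411579  -2.73634522  60.        ]
[542.9772715   -8.18713136 168.34847569]
side
O [231. 193.] 66 [22. 40.]
O [231. 224.] 86 [ 19. -35.]
B [204. 195.] 49 [-34.  40.]
B [242. 196.] 77 [45. 32.]
B [194. 207.] 63 [-54.  10.]
B [246. 215.] 81 [ 50. -16.]
B [226. 233.] 80 [ 10. -57.]
wrist
O [282. 158.] 484 [ 21. -35.]
O [204. 175.] 405 [23. 42.]
O [197. 202.] 466 [-2. 56.]
B [254. 127.] 212 [ 55. -16.]
B [206. 147.] 433 [47. 31.]
B [309. 161.] 446 [ 11. -58.]
B [217. 226.] 88 [-32.  44.]
```

View pics/b5.png

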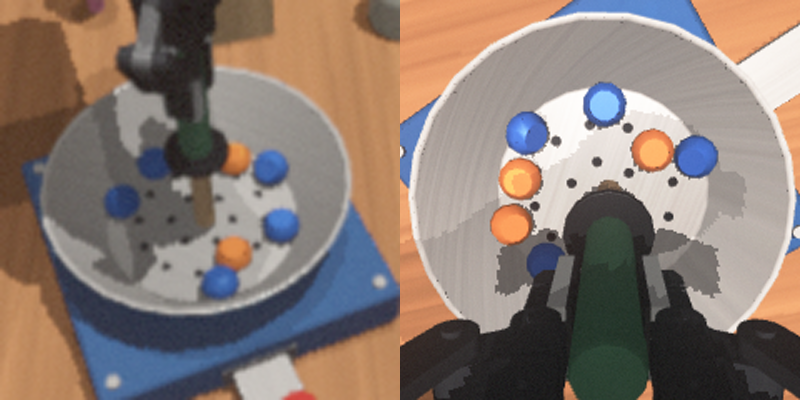

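The oranges are now at (21,-35), (22,41) and (-2,56) mm from the centre, so the widest gap is about 94 mm. Every blue is 13 mm or more from its start. I'll lift out and carry the rod back over the block.

```bash
python3 -m jog '[[[0,0,0.2],[0,0,0],1],[[0,0,0.4],[0,0,0],1],[[0,0,0.6],[0,0,0],1],[[0,0,0.6],[0,0,0],1],[[0,0,0.6],[0,0,0],1]]' | grep pos
for i in 1 2; do python3 -m jog '[[[0,0.3,0],[0,0,0],1],[[0,0.6,0],[0,0,0],1],[[0,0.8,0],[0,0,0],1],[[0,1,0],[0,0,0],1]]' | grep pos; done; python3 -m jog '[[[0.08,0.3,0],[0,0,0],1],[[0.08,0.495,0],[0,0,0],1],[[0.08,0.495,0],[0,0,0],1],[[0.08,0.495,0],[0,0,0],1],[[0.08,0.495,0],[0,0,0],1]]'
python3 - <<'E'
from h import *
d=snap('side','s6.png');a=d['frame']
q=d['R']@np.array([551,241.5,130])+d['t'];u,v=(q[:2]/q[2]*d['fx']+[d['cx'],d['cy']]).astype(int)
for z in (220,105,80): q=d['R']@np.array([551,241.5,z])+d['t'];w=q[:2]/q[2]*d['fx']+[d['cx'],d['cy']];print(z,w,(w-[u-60,v-75])*5)
b=cv2.resize(a[v-75:v+45,u-60:u+60,::-1],(600,600),interpolation=cv2.INTER_CUBIC);cv2.imwrite('pics/b6.png',b)
E
```

```text
position: [542.7, -8.1, 228.1]
position: [542.0, 92.7, 226.6]
position: [542.1, 192.8, 226.6]
clock: 13.45
position: [550.5, 240.7, 228.1]
ee_rot: [0.993, -0.122, -0.0, 0.0]
contact_force: [0.3, -0.2, -0.0]
gripper_width: 18.1
grasp_force: 58.8
220 [218.65207054  67.77554625] [288.26035268 198.87773125]
105 [222.62051663 111.91644521] [308.10258317 419.58222604]
80 [223.37126918 120.26704176] [311.85634591 461.33520879]
```

View pics/b6.png

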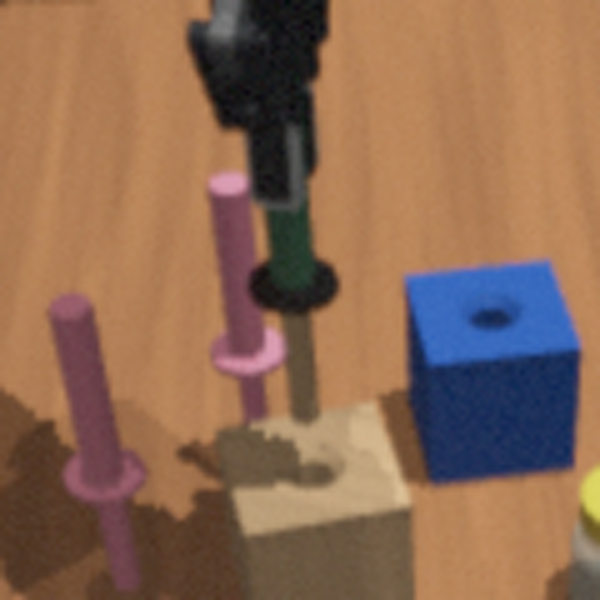

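The rod hangs straight: its tip is at (306,418), against a predicted (308,420), and the hole is at (315,467) just below it. I'll insert slowly.

```bash
python3 -m jog '[[[0,0,-0.15],[0,0,0],1],[[0,0,-0.25],[0,0,0],1],[[0,0,-0.35],[0,0,0],1],[[0,0,-0.45],[0,0,0],1],[[0,0,-0.55],[0,0,0],1],[[0,0,-0.65],[0,0,0],1],[[0,0,-0.75],[0,0,0],1],[[0,0,-0.85],[0,0,0],1],[[0,0,-0.92],[0,0,0],1],[[0,0,-0.96],[0,0,0],1],[[0,0,-0.98],[0,0,0],1],[[0,0,-0.99],[0,0,0],1],[[0,0,-0.99],[0,0,0],1],[[0,0,-0.99],[0,0,0],1]]'
```

```text
clock: 14.9
position: [551.0, 241.6, 129.7]
ee_rot: [0.993, -0.122, 0.0, -0.0]
contact_force: [0.0, -0.5, 0.2]
gripper_width: 19.0
grasp_force: 58.8
```

```bash
python3 -m jog '[[[0,0,-0.01],[0,0,0],1],[[0,0,-0.01],[0,0,0],0.3],[[0,0,-0.01],[0,0,0],-0.3],[[0,0,-0.01],[0,0,0],-1],[[0,0,-0.01],[0,0,0],-1],[[0,0,-0.01],[0,0,0],-1],[[0,0,-0.01],[0,0,0],-1],[[0,0,-0.01],[0,0,0],-1],[[0,0,0.2],[0,0,0],-1],[[0,0,0.5],[0,0,0],-1],[[0,0,0.8],[0,0,0],-1],[[0,0,0.95],[0,0,0],-1],[[0,0,0.95],[0,0,0],-1]]'
python3 - <<'E'
from h import *
from scipy.spatial.transform import Rotation as Ro
d=snap('side','s7.png');w=snap('wrist','w7.png')
cv2.imwrite('pics/b7.png',np.hstack([w['frame'][60:300,110:390],cv2.resize(d['frame'][60:180,155:295],(280,240))])[:,:,::-1])
s=read_state();R=Ro.from_quat(s['ee_rot']).as_matrix();print(s['position'],'closing dir',R[:,1],np.degrees(np.arctan2(R[1,1],R[0,1])),s['joints'])
E
```

```text
clock: 16.2
position: [552.1, 242.3, 227.3]
ee_rot: [0.993, -0.121, 0.002, -0.002]
contact_force: [0.2, -0.1, 0.8]
gripper_width: 85.9
grasp_force: 0.0
[550.36100284 241.3620388  223.65366785] closing dir [-2.41733758e-01 -9.70342602e-01  1.60238400e-04] -103.98889093411536 [ 6.82089972e-01  3.49706122e-01 -6.47267481e-02 -7.41414827e-04
 -1.15707428e+00  6.44852376e-01]
```

View pics/b7.png

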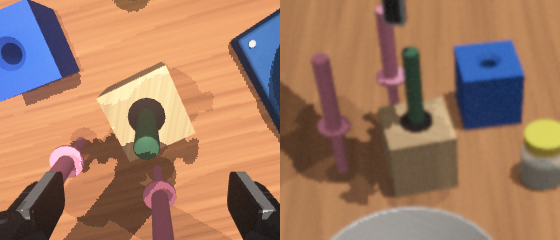

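The rod stands in its block with the collar on the wood (side half, around (415,120)). Next I'll hover over the knob, turned so the fingers close along the pull axis.

```bash
for i in 1 2 3; do python3 -m jog '[[[0.03,-0.3,0],[0,0,0],-0.2],[[0.06,-0.6,0],[0,0,0],-0.2],[[0.1,-0.8,0],[0,0,0],-0.2],[[0.1,-1,0],[0,0,0],-0.2]]' | grep pos; done; python3 -m jog '[[[0.05,-0.3,0],[0,0,0.07],-0.2],[[0.1,-0.6,0],[0,0,0.14],-0.2],[[0.15,-0.8,0],[0,0,0.2],-0.2],[[0.15,-1,0],[0,0,0.25],-0.2],[[0.15,-1,0],[0,0,0.279],-0.2],[[0.15,-1,0],[0,0,0.279],-0.2],[[0.15,-1,0],[0,0,0.279],-0.2]]'
python3 - <<'E'
from h import *
from scipy.spatial.transform import Rotation as Ro
w=snap('wrist','w8.png');d=w;f=d['frame'];hsv=cv2.cvtColor(f,cv2.COLOR_RGB2HSV)
s=read_state();R=Ro.from_quat(s['ee_rot']).as_matrix();print(s['position'],np.degrees(np.arctan2(R[1,1],R[0,1])),s['joints'][5])
m=(((hsv[...,0]<6)|(hsv[...,0]>172))&(hsv[...,1]>150)&(hsv[...,2]>80)).astype(np.uint8)
v,u=np.nonzero(m);P=np.array([px(d,a,b) for a,b in zip(u,v)]);T=P[(P[:,2]>77)&(P[:,2]<88)];print(len(T),(T.min(0)+T.max(0))/2,np.ptp(T,axis=0))
E
```

```text
position: [560.2, 140.1, 222.2]
position: [570.2, 40.2, 222.2]
position: [580.1, -59.7, 222.1]
clock: 18.2
position: [595.3, -158.3, 222.8]
ee_rot: [0.986, 0.169, -0.001, -0.0]
contact_force: [-0.0, 0.7, -0.2]
gripper_width: 51.4
grasp_force: 0.0
[ 595.44447922 -158.12519754  223.24587803] -70.531471773699 1.9079789240606677
345 [ 595.98316561 -159.75628703   80.65148758] [22.04607816 21.95496919  7.23150633]
```

```bash
python3 -m jog '[[[0,0,-0.3],[0,0,0],-0.2],[[0,0,-0.6],[0,0,0],-0.2],[[0,0,-0.9],[0,0,0],-0.2],[[0,0,-1],[0,0,0],-0.2]]'|grep -E 'pos|force'; python3 -m jog '[[[0,-0.01,-0.15],[0,0,0],-0.2],[[0,-0.01,-0.3],[0,0,0],-0.2],[[0,-0.01,-0.5],[0,0,0],-0.2],[[0,-0.01,-0.7],[0,0,0],-0.2],[[0,-0.01,-0.84],[0,0,0],-0.2],[[0,-0.01,-0.84],[0,0,0],-0.2]]' |grep -E 'pos|force'; python3 -m jog '[[[0,0,0],[0,0,0],0.3],[[0,0,0],[0,0,0],1],[[0,0,0],[0,0,0],1],[[0,0,0],[0,0,0],1],[[0,0,0],[0,0,0],1],[[0,0,0],[0,0,0],1],[[0,0,0],[0,0,0],1]]'
```

```text
position: [593.6, -157.7, 120.7]
contact_force: [0.6, 0.2, 0.1]
grasp_force: 0.0
position: [594.8, -159.2, 38.7]
contact_force: [-0.6, 0.3, -0.7]
grasp_force: 0.0
clock: 19.95
position: [596.8, -159.3, 41.7]
ee_rot: [0.985, 0.17, 0.001, 0.0]
contact_force: [-0.0, 2.7, 5.9]
gripper_width: 20.2
grasp_force: 58.2
```

```bash
python3 -m jog '[[[0.03,-0.09,0],[0,0,0],1],[[0.06,-0.18,0],[0,0,0],1],[[0.09,-0.26,0],[0,0,0],1],[[0.12,-0.34,0],[0,0,0],1],[[0.147,-0.415,0],[0,0,0],1],[[0.147,-0.415,0],[0,0,0],1],[[0.147,-0.415,0],[0,0,0],1]]'; python3 -m jog '[[[0.003,-0.01,0],[0,0,0],1],[[0.007,-0.02,0],[0,0,0],1],[[0.007,-0.02,0],[0,0,0],1],[[0.007,-0.02,0],[0,0,0],1],[[0.007,-0.02,0],[0,0,0],1],[[0.007,-0.02,0],[0,0,0],1]]'
python3 - <<'E'
from h import *
d=snap('side','s9.png');a=d['frame']
cv2.imwrite('pics/b9.png',cv2.resize(a[150:350,150:400,::-1],(750,600)))
E
```

```text
clock: 20.65
position: [611.1, -200.4, 41.7]
ee_rot: [0.986, 0.17, 0.001, -0.0]
contact_force: [-1.6, 5.9, 6.6]
gripper_width: 20.4
grasp_force: 58.4
clock: 21.25
position: [611.6, -201.9, 41.7]
ee_rot: [0.985, 0.17, 0.001, -0.0]
contact_force: [-2.3, 6.9, 7.5]
gripper_width: 20.2
grasp_force: 58.4
```

View pics/b9.png

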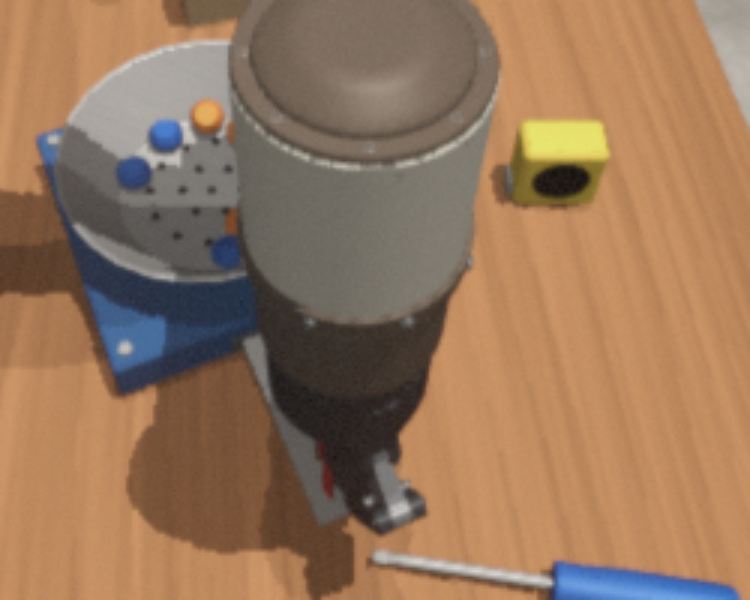

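The fingers hold the knob with the slide well out, and the screwdriver tip at (375,557) is clear. TCP travel is 45 mm. I'll pull 3 mm more to confirm the stop.

```bash
python3 -m jog '[[[0.005,-0.014,0],[0,0,0],1],[[0.01,-0.028,0],[0,0,0],1],[[0.01,-0.028,0],[0,0,0],1],[[0.01,-0.028,0],[0,0,0],1],[[0.01,-0.028,0],[0,0,0],1],[[0.01,-0.028,0],[0,0,0],1]]'
```

```text
clock: 21.9
position: [611.5, -202.0, 41.6]
ee_rot: [0.985, 0.17, -0.0, -0.002]
contact_force: [-4.6, 16.2, 11.8]
gripper_width: 20.6
grasp_force: 58.6
```

It is firmly at the stop: the force rose and the position didn't change. Now I'll ride it home, release and retreat.

```bash
python3 -m jog '[[[-0.03,0.09,0],[0,0,0],1],[[-0.065,0.185,0],[0,0,0],1],[[-0.1,0.28,0],[0,0,0],1],[[-0.13,0.37,0],[0,0,0],1],[[-0.155,0.44,0],[0,0,0],1],[[-0.164,0.463,0],[0,0,0],0.5],[[-0.164,0.463,0],[0,0,0],-0.2],[[-0.164,0.463,0],[0,0,0],-0.2],[[-0.164,0.463,0],[0,0,0],-0.2],[[-0.164,0.463,0],[0,0,0],-0.2],[[-0.164,0.463,0],[0,0,0],-0.2]]'; for i in 1 2; do python3 -m jog '[[[0,0,0.2],[0,0,0],-0.2],[[0,0,0.4],[0,0,0],-0.2],[[0,0,0.6],[0,0,0],-0.2],[[0,0,0.8],[0,0,0],-0.2],[[0,0,1],[0,0,0],-0.2]]'|grep -E 'pos|force'; done
for i in 1 2; do python3 -m jog '[[[-0.5,0,0],[0,0,0],-0.2],[[-0.8,-0.3,0],[0,0,0],-0.2],[[-1,-0.6,0],[0,0,0],-0.2],[[-1,-0.8,0],[0,0,0],-0.2],[[-1,-0.8,0],[0,0,0],-0.2]]'|grep -E 'pos|force'; done
python3 - <<'E'
from h import *
t=snap('top','t10.png');s=snap('side','s10.png')
beads('top');beads('side')
hsv=cv2.cvtColor(t['frame'],cv2.COLOR_RGB2HSV);V,U=np.mgrid[:384,:512]
m=((hsv[...,0]<6)|(hsv[...,0]>172))&(hsv[...,1]>170)&(abs(U-338)<25)&(abs(V-202)<25)
P=np.array([px(t,u,v) for v,u in zip(*np.nonzero(m))]);P=P[P[:,2]>76];print('knob',P.mean(0),len(P))
a=np.hstack([cv2.resize(t['frame'][100:300,120:400],(420,300)),cv2.resize(s['frame'],(380,300))]);cv2.imwrite('pics/b10.png',a[:,:,::-1])
E
```

```text
clock: 23.0
position: [595.6, -159.7, 40.0]
ee_rot: [0.986, 0.169, -0.0, -0.0]
contact_force: [0.4, 0.5, -0.0]
gripper_width: 51.6
grasp_force: 0.0
position: [595.7, -159.6, 141.0]
contact_force: [-0.9, 0.2, 0.3]
grasp_force: 0.0
position: [595.6, -159.6, 241.0]
contact_force: [0.0, 0.8, -0.3]
grasp_force: 0.0
position: [495.1, -241.3, 240.5]
contact_force: [0.5, -0.7, -0.1]
grasp_force: 0.0
position: [395.6, -320.7, 240.2]
contact_force: [0.5, 0.0, -0.8]
grasp_force: 0.0
O [259. 215.] 40 [22. 44.]
O [290. 216.] 34 [ 20. -34.]
O [254. 225.] 56 [-1. 57.]
B [282. 204.] 35 [ 52. -14.]
B [264. 205.] 37 [49. 32.]
B [299. 219.] 42 [ 12. -57.]
B [260. 236.] 36 [-31.  43.]
B [272. 244.] 36 [-52.  12.]
O [219. 188.] 83 [-4. 55.]
O [231. 193.] 80 [21. 40.]
O [231. 224.] 82 [ 19. -36.]
B [205. 194.] 64 [-33.  41.]
B [242. 196.] 77 [45. 32.]
B [194. 207.] 69 [-54.  10.]
B [246. 215.] 79 [ 50. -16.]
B [226. 233.] 79 [ 10. -57.]
knob [ 595.3611009  -158.71795502   81.99765525] 49
```

View pics/b10.png

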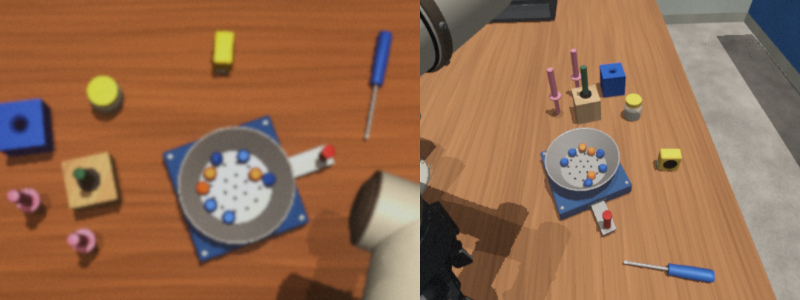

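The picture shows all eight beads in the bowl, with the oranges about 94 mm apart. The rod stands in its block, the knob is back home at (327,152), and the bystanders haven't moved. I'll hand it in.

```bash
python3 -c "
from bench import *;print(job_done())"
```

```text
the job is handed in; nothing more can be done
None
```

The job is handed in, verdict not shown: beads stirred and all in the bowl (two oranges about 94 mm apart), rod back in its block, slide pulled to its stop and home again, jar, tape measure and screwdriver left alone.

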